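# Divert the grinding balls into the other cup

### The job

The three steel grinding balls waiting in the feed chute of the bench sorter must not go into the cup that its seesaw gate leads to now, but into the cup at the other end. Press down the raised end of the gate with your fingertips until it rocks over its pivot and stays over; after that, push the stop bar endways by one of its end buttons until all three balls have run down into that other cup. Use fingertips only: do not touch or lift the balls, and leave the bottles on the bench where they are.

Things in the scene. Friction and masses are not known exactly. Their poses are not given: they have to be found in the camera images.
- sorter: Bench sorter of bare metal, fixed on the worktop; its place and yaw vary. Origin at worktop height (z = 0) straight below the gate's pivot. x points away from the robot to the back wall (the way the balls run), y to the left along the gate and cups, z up. Base 76 (x) by 250 mm (y). Two posts guiding the stop bar at x = -65, y = +26 and -26 mm are its highest points, 107 mm.
- cup_left (a point): Centre of the inner floor (8 mm above the worktop) of the grey open cup at the left (+y) end of the gate. Cup 64 mm (x) by 66 mm (y) outside, rim 39 mm above the worktop.
- cup_right (a point): The same point of the like cup at the right (-y) end.
- chute_lip (a point): Middle of the feed chute's floor at its lower end, 57 mm above the worktop, where balls drop onto the gate. The metal chute is 30 mm wide and runs from here 126 mm back towards sorter -x, rising 9 degrees; its walls reach 93 mm above the worktop at the far end.
- gate (a joint): Tilt of the seesaw gate, rad, -0.28 to +0.28; it rests on either stop, which one varies. Axis along sorter x at y = 0, 46 mm high. Positive: left (+y) end up, right end down, balls would run into the right cup; negative: the reverse. Top-heavy and free-turning: pressed a little past 0 it falls onto the other stop by itself and stays. Takes 1 to 2 N.
- pad_left (a point): Centre of the top of the flat rubber-topped thumb plate (31 x 32 mm) on the left (+y) end of the steel gate, a channel 124 x 31 mm. Up: 94 mm above the worktop, at sorter y = 30 mm; down: 71 mm, at y = 51 mm. A fingertip pressing straight down at y = 41 mm stays on the plate, meets it at about 97 mm and ends at about 74 mm.
- pad_right (a point): The same point on the right (-y) end of the gate, mirrored (sorter y negative).
- stop (a joint): Slide of the stop bar along sorter y, m, -0.038 to +0.038; near 0 its blade closes the chute in front of the balls. Pushed 27 mm or more to either side it lets the balls run. It stays where it is left; about 1 N moves it.
- stop_end_left (a point): Centre of the outer face of the round rubber button (20 mm across, 6 mm thick) on the left (+y) end of the steel stop bar. The bar lies along sorter y at x = -65 mm, 97 mm high, above the chute; 8 mm wide, 132 mm long over the buttons. Push this face towards -y. Free space around it; the easier end, as the right one is near the water bath.
- stop_end_right (a point): The same point on the button at the right (-y) end; push it towards +y. The tall water bath stands beside it, which leaves little room for a gripper.
- ball_1: Steel ball, 20 mm across; origin at its centre. First in the chute, against the stop blade.
- ball_2: The same, second in the chute.
- ball_3: The same, third in the chute.
- dropper_2: Bystander, loose: white dropper bottle with a red cap, 25 mm wide, 73 mm high; origin at the centre of its underside.
- dropper_3: Bystander, loose: brown dropper bottle with a green cap, 25 mm wide, 73 mm high; origin at the centre of its underside.
- bottle_white: Bystander, loose: white bottle with a screw cap, 39 mm wide, 150 mm high; origin at the centre of its underside.

How it is judged (in metres and radians):
On the way, in this order (a step that is already met when the one before it is completed fails the run):
1. the gate is rocked over onto its other stop while the stop bar still holds the balls (((distance of pad_left from where it was at the start of the episode above 0.0165 m and value of joint gate below -0.22 rad and value of joint stop between -0.012 and 0.012 m) or (distance of pad_left from where it was at the start of the episode above 0.0165 m and value of joint gate above 0.22 rad and value of joint stop between -0.012 and 0.012 m))), for 0.2 s.
2. all three balls have run into the cup at the end pressed down (((distance of pad_left from where it was at the start of the episode above 0.0165 m and value of joint gate below -0.22 rad and horizontal distance between each of ball_1, ball_2, ball_3 and cup_left below 0.038 m and height (world z) of each of ball_1, ball_2, ball_3 below 0.03 m) or (distance of pad_left from where it was at the start of the episode above 0.0165 m and value of joint gate above 0.22 rad and horizontal distance between each of ball_1, ball_2, ball_3 and cup_right below 0.038 m and height (world z) of each of ball_1, ball_2, ball_3 below 0.03 m))), for 0.2 s.
At the end, for the whole second after the job is handed in: The gate lies over on the other stop than at the start (beyond 0.22 rad, its thumb plate more than 16 mm from where it was), and all three balls lie in the cup at its lowered end (each within 38 mm of the cup's centre seen from above, its own centre below 30 mm), moving slower than 50 mm/s (((distance of pad_left from where it was at the start of the episode above 0.0165 m and value of joint gate below -0.22 rad and horizontal distance between each of ball_1, ball_2, ball_3 and cup_left below 0.038 m and height (world z) of each of ball_1, ball_2, ball_3 below 0.03 m) or (distance of pad_left from where it was at the start of the episode above 0.0165 m and value of joint gate above 0.22 rad and horizontal distance between each of ball_1, ball_2, ball_3 and cup_right below 0.038 m and height (world z) of each of ball_1, ball_2, ball_3 below 0.03 m)) and linear speed of each of ball_1, ball_2, ball_3 below 0.05 m/s); the robot touches nothing.
It fails at once if the robot touched a ball (over 0.5 N) (contact force between any of the arm, the fingers and ball_1 above 0.5 N or contact force between any of the arm, the fingers and ball_2 above 0.5 N or contact force between any of the arm, the fingers and ball_3 above 0.5 N).
It fails at once if a ball was lifted out of the sorter (height (world z) of any of ball_1, ball_2, ball_3 above 0.12 m).
It fails at once if a bystander was displaced by more than 20 mm (distance of any of dropper_2, dropper_3, bottle_white from where it was at the start of the episode above 0.02 m).
It also fails if it takes over 48 s, if anything falls off the work surface, if the arm or the gripper's body presses on something with over 40 N, if the wrist force passes 120 N, or if a joint passes its speed limit or range.

### The arm

A 6-joint arm with a two-finger parallel gripper is mounted at the origin on the work surface; the furniture and walls round the work are solid. World frame = base frame: x ahead of the robot, y to its left, z up, the work surface at z = 0. Lengths are in mm, angles in rad, forces in N, time in s.
With the tool pointing down it reaches from about 300 to 775 mm from the base axis. Payload 14.6 kg.
Tool frame: the origin (TCP) lies between the finger pads; the fingertips stand 19 mm ahead of it and the grasp point (between the pads) is the TCP; z points along the fingers, y is the line along which they close (so a half turn about z gives the same grasp; the last joint's range is limited). The gripper opens to 94 mm and grips with 3 to 60 N. Pads are 16 mm wide; open, the fingers measure 119 mm over their backs; the gripper's body (75 mm by 177 mm) begins 78 mm behind the grasp point.
Start: joints at [1.138, 0.3, 1.521, -0, 1.321, -0.067], TCP at [196.73, 513.602, 224.446] pointing down, gripper open.
Joint ranges: [-3.03, 3.03], [-0.79, 2.21], [0.23, 2.52], [-1.04, 4.18], [0, 3.07], [-2.55, 2.55]. Speed limits (rad/s): [2.22, 2.22, 2.57, 3.14, 3.14, 3.14].

### API

Orientations are given as [roll, pitch, yaw] about the fixed x, y, z axes, in that order (R = Rz(yaw) Ry(pitch) Rx(roll)).
In Python, from cell import monitor, imaging, job, find_in, trace gives the robot as it stands. The module is installed in compiled form; this text tells all that it offers.
- The arm moves only by the tool arm_command, never from a script. Its argument "steps" is a list of rows, each a list of 5 numbers: the opening, from 0 (shut) to 1 (fully open), then the shift along the tool's x, y, z in mm, then the turn about the tool's z in degrees. In form: [[gripper, dx, dy, dz, turn], ...]. A call has 1 to 20 rows; each row is the pose to reach, as a shift and turn from the pose commanded when the call began, along the tool's axes at that moment; what a row does not reach only later rows make up. A row lasts 1/8 s, in which the tool goes at most 62.5 mm and 10.7 degrees, less where a joint would pass 70% of its speed; a pose out of reach is approached as far as the arm can. A call with a gripper value outside its range is refused whole. The fingers move at their own pace and stop on an object; "force" is the grip in N (left out, the last holds). Time passes only in rows, so rows that repeat a pose let the fingers close. It gives the time, the measured TCP pose, the force, the opening and the grip force at its end, in the units of the state.
- monitor.read_state(): the state, without advancing time (a new reading comes with each control period).
- imaging.camera(name): name is "scene" or "top" or "wrist"; returns a dict with "img" (400x640x3 uint8, red, green, blue), "mtx" (3x3 intrinsics, pixels), "view" (4x4, takes a point from world to camera coordinates). Camera axes: x right, y down, z forward; pixel columns grow to the right and rows downward; lengths in mm; the calibration is good to about 2 mm. A picture is of the moment at which its call begins. There is no depth.
- job.sign_off(): hands the job in; it is judged then, once.
Trained networks look in a picture, given as the dict that the camera call returned (one of the last four; its "shot" number tells which), for a name from the list of things; names that differ only in an ending like _2 or _b are one class to them, and where a whole thing is asked for, a point or a joint stands for the part that bears it (a point fixed in the world has none). Each returns a list of dicts, best first, with "p" (0 to 1); they miss things now and then, are a little off and sometimes report something else, mostly with a low value. They report only what shows in the picture. A call takes as long as a camera call.
- find_in(picture, target): "rect" ([centre column, centre row, width, height] in pixels, round what is visible of it).
- trace(picture, target): "region" (400x640 bool, what is visible of it) and "rect" ([centre column, centre row, width, height] in pixels, round what is visible of it).
The state is a dict: "clock": time; "joints": joint angles; "qd": joint speeds; "effort": joint torques, N m; "eef_pos": TCP position; "eef_rot": TCP orientation; "wrist_force": force on the tool from outside, world axes, zero at the start; "moment": the same for the moment, N m; "finger_gap": finger opening in mm; "finger_force": force on a finger pad.
Only numpy, scipy, OpenCV 4.12 (cv2) and the standard library are available. Lean on these libraries where they do the work, as an engineer would, in place of code of your own. Each camera call takes 0.05 s, during which the arm holds its last target. There are 200 camera calls.

## Working session

There is one attempt and no reset: what is moved stays moved. The work goes in short steps, Python scripts to look and compute and a tool call to move; the robot and the scene stay as the last step left them, time stands still between calls to the robot, and variables do not carry over. Pictures are saved under pics/ and viewed, at most 10 in all, crops included, and the job is handed in when it is done.

Besides the shell and the picture viewer there is one more tool, called after ">>>" as name(argument=value, ...), one argument or row to a line, values as JSON. arm_command: Moves the arm, as the interface text tells. Its arguments: {"type":"object","properties":{"steps":{"type":"array","items":{"type":"array","items":{"type":"number"}}},"force":{"type":"number"}},"required":["steps"]}

```bash
mkdir -p pics; cat > h.py <<'E'
import numpy as np, cv2
from cell import monitor, imaging, job, find_in, trace
def ray(p,u,v):
    V=np.array(p['view']);R=V[:3,:3];t=V[:3,3]
    d=R.T@np.linalg.inv(np.array(p['mtx']))@np.array([u,v,1.0]);return -R.T@t,d/np.linalg.norm(d)
def atz(p,u,v,z):
    o,d=ray(p,u,v);return o+d*(z-o[2])/d[2]
def tri(rs):
    A=0;b=0
    for o,d in rs:
        M=np.eye(3)-np.outer(d,d);A=A+M;b=b+M@o
    return np.linalg.solve(A,b)
def proj(p,X):
    V=np.array(p['view']);c=np.array(p['mtx'])@(V[:3,:3]@np.array(X)+V[:3,3]);return c[:2]/c[2]
E
python3 - <<'E'
from h import *
np.set_printoptions(precision=1,suppress=True)
s=monitor.read_state();print(s['eef_pos'],s['eef_rot'],s['clock'])
im=[]
for n in ['top','scene']:
    p=imaging.camera(n);im.append(p['img'])
    print(n,ray(p,320,200))
    for t in ['sorter','pad_left','pad_right','stop_end_left','stop_end_right','cup_left','cup_right','ball_1','dropper_2','dropper_3','bottle_white','gate','stop']:
        try:
            for r in find_in(p,t)[:3]:
                print(t,round(r['p'],2),np.array(r['rect']),atz(p,*r['rect'][:2],80))
        except Exception as e: print(t,e)
    cv2.imwrite(f'pics/{n}.png',p['img'][:,:,::-1])
E
```

```text
[196.6 513.4 223.9] [-3.1 -0.   2.8] 0.0
top (array([371.5, 239.6, 911.6]), array([ 0.1, -0. , -1. ]))
sorter 0.72 [300.2 221.8  97.6  93.8] [420.7 243.4  80. ]
pad_left 0.55 [298.4 218.2  48.1  50.5] [428.7 247.2  80. ]
pad_right 0.68 [297.8 217.8  43.7  51.2] [429.6 248.5  80. ]
pad_right 0.5 [367.9 128.9  26.4  36.8] [627.3  85.2  80. ]
stop_end_left 0.79 [322.9 237.5  44.7  46.2] [385.2 194.8  80. ]
stop_end_right 0.72 [319.2 236.5  45.3  54.3] [387.6 202.8  80. ]
stop_end_right 0.54 [300.6 220.7 100.3 100. ] [423.1 242.5  80. ]
stop_end_right 0.26 [329.2 246.6   9.7   7.6] [365.1 181.6  80. ]
cup_left 0.98 [300.4 219.8  98.2 101.6] [425.1 242.9  80. ]
cup_right 0.91 [300.7 220.8  96.2  95.2] [422.9 242.3  80. ]
ball_1 0.62 [327.9 245.9   9.    6.9] [366.7 184.4  80. ]
ball_1 0.55 [336.9 253.1   5.4   7.3] [350.6 165.3  80. ]
dropper_2 0.67 [346.8 230.3  11.7  10.7] [399.4 141.9  80. ]
dropper_2 0.66 [308.4 269.3  10.5  11. ] [317.8 228.2  80. ]
dropper_3 0.67 [346.8 230.3  11.7  10.7] [399.4 141.9  80. ]
dropper_3 0.66 [308.4 269.3  10.5  11. ] [317.8 228.2  80. ]
bottle_white 0
[... 903 characters left out ...]
ght 0.74 [278.9 240.2 117.4  89.4] [359.6 176.7  80. ]
cup_right 0.64 [277.5 214.6  57.4  33.4] [413.9 231.9  80. ]
cup_right 0.21 [280.2 231.1   4.2   6.1] [380.4 192.8  80. ]
ball_1 0.49 [282.  234.2  10.2   3.6] [376.  183.8  80. ]
ball_1 0.49 [280.2 243.8  11.2  11.3] [353.9 167.8  80. ]
ball_1 0.45 [280.5 232.4   5.4   3.6] [378.  189.7  80. ]
dropper_2 0.79 [244.9 260.1  16.1  27.9] [280.3 188.3  80. ]
dropper_2 0.59 [311.9 255.6  15.5  31.8] [368. 100.  80.]
dropper_3 0.79 [244.9 260.1  16.1  27.9] [280.3 188.3  80. ]
dropper_3 0.59 [311.9 255.6  15.5  31.8] [368. 100.  80.]
gate 0.93 [277.4 215.6  61.9  37.8] [411.5 229.9  80. ]
stop 0.82 [281.9 221.8  66.5  19. ] [403.1 209.4  80. ]
```

View pics/top.png

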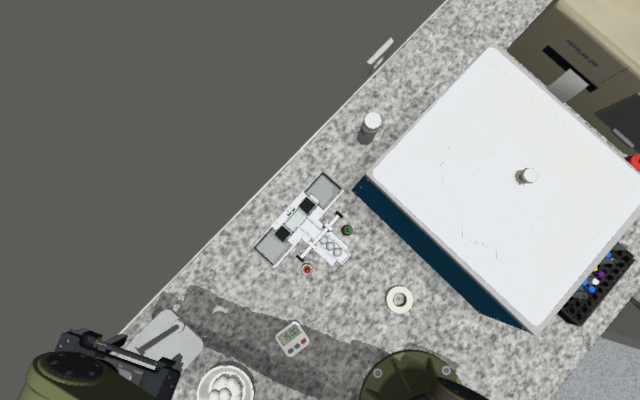

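View pics/scene.png

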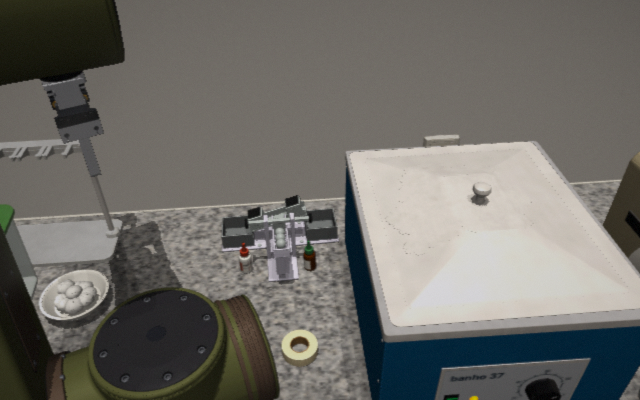

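The sorter is at about (298,220) in the top picture. The left cup is at (272,247), the right cup at (323,190), and the stop bar runs from (301,260) to (338,214). The red-capped dropper at (308,269) stands near the left button and the green one is at (347,230). I'll zoom in on both views.

```bash
python3 - <<'E'
import cv2,numpy as np
a=cv2.imread('pics/top.png')[165:285,240:365];b=cv2.imread('pics/scene.png')[185:285,215:345]
a=cv2.resize(a,None,fx=4.6,fy=4.6,interpolation=2)
b=cv2.resize(b,None,fx=6,fy=6,interpolation=2)
cv2.imwrite('pics/ta.png',a);cv2.imwrite('pics/sb.png',b)
E
```

```text
(no output)
```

View pics/ta.png

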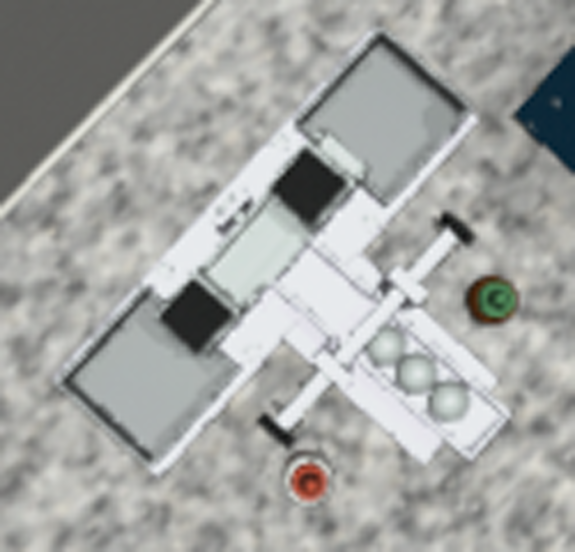

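View pics/sb.png

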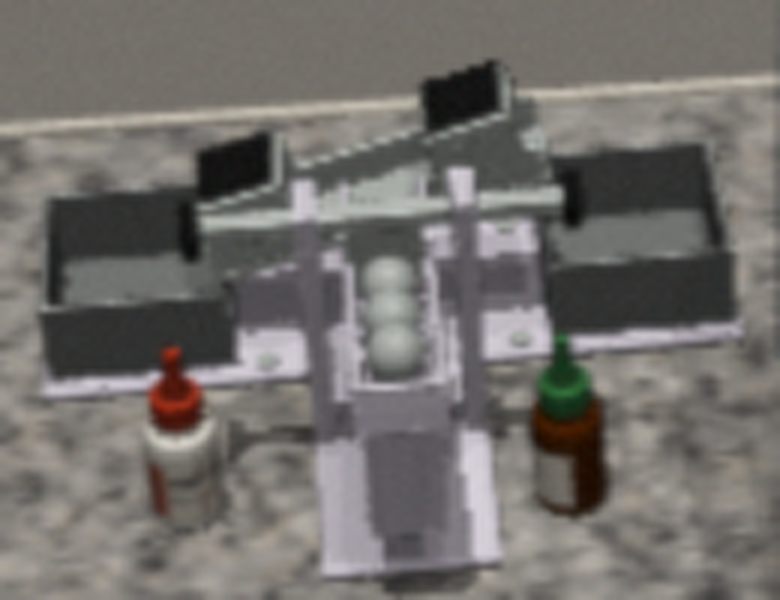

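The right pad is raised: it is at scene crop (462,93) against (235,165) for the left one. So the gate now leads left, and I have to press the right pad and send the balls to the right cup. The balls sit in the chute at top crop (385,345) to (450,400).

```bash
python3 - <<'E'
from h import *
np.set_printoptions(precision=1,suppress=True)
t=imaging.camera('top');s=imaging.camera('scene')
T=lambda u,v:(240+(u+.5)/4.6-.5,165+(v+.5)/4.6-.5); S=lambda u,v:(215+(u+.5)/6-.5,185+(v+.5)/6-.5)
P={}
for n,a,b in [('padR',(311,185),(462,93)),('padL',(197,316),(235,165)),('stopL',(277,430),(190,232)),('stopR',(457,227),(572,196)),('red',(309,481),(171,353)),('green',(497,298),(560,340))]:
    X=tri([ray(t,*T(*a)),ray(s,*S(*b))]);P[n]=X;print(n,X,'top-only@',atz(t,*T(*a),{'padR':94,'padL':71}.get(n,97 if 'stop' in n else 70)))
q={n:atz(t,*T(*a),z) for n,a,z in [('padR',(311,185),94),('padL',(197,316),71),('stopL',(277,430),97),('stopR',(457,227),97)]}
ey=q['stopL']-q['stopR'];print(np.linalg.norm(ey)); ey2=q['padL']-q['padR']; print(np.degrees(np.arctan2(ey[1],ey[0]))-90,np.degrees(np.arctan2(ey2[1],ey2[0]))-90)
# rigid 2D fit
M=np.array([[0,-30],[0,51],[-65,66],[-65,-66.]]);W=np.array([q[k][:2] for k in ['padR','padL','stopL','stopR']])
m,w=M.mean(0),W.mean(0);H=(M-m).T@(W-w);th=np.arctan2(H[0,1]-H[1,0],H[0,0]+H[1,1])
R=np.array([[np.cos(th),-np.sin(th)],[np.sin(th),np.cos(th)]]);o=w-R@m
print('yaw',th,np.degrees(th),'o',o,'res',(M@R.T+o-W))
st=monitor.read_state();print(st['eef_pos'],st['eef_rot'],st['joints'],st['clock'])
from scipy.spatial.transform import Rotation as Ro
print(Ro.from_euler('xyz',st['eef_rot']).as_matrix())
E
```

```text
padR [455.3 228.1  94.6] top-only@ [456.2 227.4  94. ]
padL [396.4 283.6  71. ] top-only@ [396.9 283.1  71. ]
stopL [342.4 246.3  96.8] top-only@ [342.8 245.9  97. ]
stopR [433.9 160.1  98.3] top-only@ [434.4 159.5  97. ]
red [316.9 232.1  69.8] top-only@ [317.5 231.5  70. ]
green [401.6 138.8  69.4] top-only@ [401.7 138.7  70. ]
125.95936839442675
46.664992658478724 46.742950677895834
yaw 0.8068438822848738 46.22874918087348 o [433.9 248.8] res [[-0.7  0.7]
 [ 0.1  1. ]
 [-1.6  1.6]
 [ 2.1 -3.3]]
[196.7 513.6 224.5] [ 3.1 -0.   2.8] [ 1.1  0.3  1.5  0.   1.3 -0.1] 1.5
[[-0.9  0.4 -0. ]
 [ 0.4  0.9  0. ]
 [ 0.   0.  -1. ]]
```

```bash
cat > rel.py <<'E'
from h import *
np.set_printoptions(precision=1,suppress=True)
from scipy.spatial.transform import Rotation as Ro
O=np.array([434,248.7,0]);YAW=np.radians(46.6)
ex=np.array([np.cos(YAW),np.sin(YAW),0]);ey=np.array([-np.sin(YAW),np.cos(YAW),0])
def w(x,y,z): return O+x*ex+y*ey+np.array([0,0,z])
def shift(x,y,z,st):
    R=Ro.from_euler('xyz',st['eef_rot']).as_matrix()
    return R.T@(w(x,y,z)-np.array(st['eef_pos']))
def turn(st):
    R=Ro.from_euler('xyz',st['eef_rot']).as_matrix();a=np.arctan2(R[1,1],R[0,1]);d=np.degrees(a-YAW);return (d+90)%180-90
E
python3 - <<'E'
from rel import *
st=monitor.read_state()
print('turn',turn(st),'shift',shift(0,-41,150,st),st['joints'])
t=imaging.camera('top');s=imaging.camera('scene')
for n,a,b in [('bathNear',(369,178),(346.5,152)),('bathFront',(531,331),(366,322))]: print(n,tri([ray(t,*a),ray(s,*b)]))
print(w(0,-41,0))
E
```

```text
turn 22.437485201517717 shift [-354.2 -178.1   74.5] [ 1.1  0.3  1.5  0.   1.3 -0.1]
bathNear [487.6 116.4 241.7]
bathFront [ 204.9 -144.1  245.1]
[463.8 220.5   0. ]
```

>>> arm_command(
  steps=[
    [0, -50, -25, 0, 5],
    [0, -100, -50, 0, 10],
    [0, -150, -75, 0, 15],
    [0, -200, -100, 0, 20],
    [0, -250, -126, 0, 22.4],
    [0, -300, -151, 20, 22.4],
    [0, -354, -178, 50, 22.4],
    [0, -354, -178, 74, 22.4],
    [0, -354, -178, 74, 22.4],
    [0, -354, -178, 74, 22.4],
  ],
  force=10,
)

```text
clock: 2.85
eef_pos: [463.7, 221.4, 151.6]
eef_rot: [3.14, 0.0, 2.386]
wrist_force: [-0.1, 0.4, 0.3]
finger_gap: 0.7
finger_force: 0.0
```

```bash
python3 - <<'E'
from rel import *
st=monitor.read_state()
print('turn',turn(st),'shift',shift(0,-41,150,st),st['eef_pos'],st['finger_gap'],st['wrist_force'])
p=imaging.camera('wrist');im=p['img'].copy()
for n,X in dict(pr=w(0,-30,94),pl=w(0,51,71),sl=w(-65,66,97),sr=w(-65,-66,97),press=w(0,-41,97)).items():
    u=proj(p,X);print(n,u);cv2.drawMarker(im,tuple(int(k) for k in u),(255,0,0),0,14,1)
cv2.imwrite('pics/w1.png',im[:,:,::-1])
E
```

```text
turn 0.08210960586806948 shift [-0.6 -0.6  1.6] [463.7 221.4 151.6] 0.7319215687161069 [-0.1  0.4  0.3]
pr [310.3 205.4]
pl [310.6 101.1]
sl [218.1  74.8]
sr [230.7 248.8]
press [310.3 219.8]
```

View pics/w1.png

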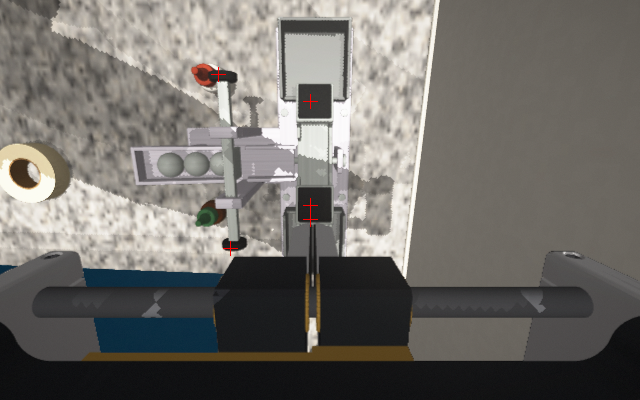

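The pad markers lie on the plates with an offset of about 4 px: pad_right shows at (314,204) and was predicted at (310,205). The stop buttons show at about (225,75) and (234,244). I'll move the origin about 3 mm along sorter x, and check where the fingertip projects.

```bash
sed -i 's/^def w/O=O+3*ex\ndef w/' rel.py; python3 - <<'E'
from rel import *
st=monitor.read_state()
print('shift',shift(0,-41,116,st),shift(0,-41,90,st))
p=imaging.camera('wrist')
for n,X in dict(pr=w(0,-30,94),pl=w(0,51,71),sl=w(-65,63,97),sr=w(-65,-63,97)).items(): print(n,proj(p,X))
E=np.array(st['eef_pos'])
for z in (-19,0,30,78):
  print(z,[proj(p,E+np.array([0,0,z])+k*ex) for k in(-12.5,12.5)])
print(ray(p,320,200))
E
```

```text
shift [-0.7  2.2 35.8] [-0.7  2.2 61.8]
pr [313.9 205.4]
pl [314.1 101.1]
sl [222.6  79.5]
sr [234.  245.3]
-19 [array([292.3, 235.3]), array([329.5, 235.3])]
0 [array([290.2, 246.6]), array([331.4, 246.7])]
30 [array([285.9, 270.6]), array([335.4, 270.7])]
78 [array([273.3, 339.1]), array([346.8, 339.2])]
(array([413.6, 269.5, 311.8]), array([ 0.2, -0.1, -1. ]))
```

>>> arm_command(
  steps=[
    [0, -1, 2, 20, 0],
    [0, -1, 2, 32, 0],
    [0, -1, 2, 40, 0],
    [0, -1, 2, 46, 0],
    [0, -1, 2, 52, 0],
    [0, -1, 2, 57, 0],
    [0, -1, 2, 57, 0],
    [0, -1, 2, 57, 0],
  ],
)

```text
clock: 3.95
eef_pos: [465.8, 221.6, 93.6]
eef_rot: [3.141, 0.0, 2.385]
wrist_force: [-0.4, -1.0, 3.8]
finger_gap: 0.6
finger_force: 1.7
```

```bash
python3 - <<'E'
from rel import *
p=imaging.camera('scene');cv2.imwrite('pics/s2.png',cv2.resize(p['img'][175:285,205:345,::-1],None,fx=5,fy=5,interpolation=2))
E
```

```text
(no output)
```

View pics/s2.png

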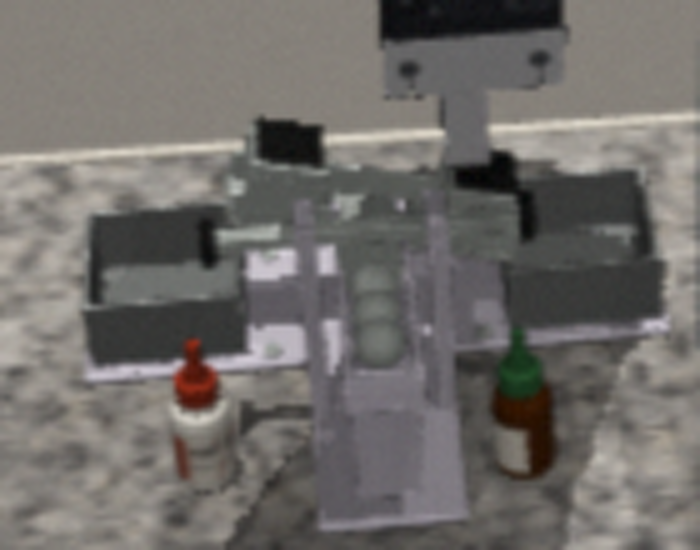

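The gate has rocked over: the left pad is now up at (290,142) and the right one is down. The balls are still held. Next I lift and move to the left button.

>>> arm_command(
  steps=[
    [0, 0, 0, -30, 0],
    [0, 0, 0, -62, 0],
    [0, 0, 0, -62, 0],
  ],
)

```text
clock: 4.38
eef_pos: [466.6, 221.9, 157.4]
eef_rot: [3.138, 0.002, 2.385]
wrist_force: [-0.2, 1.0, -0.9]
finger_gap: 0.5
finger_force: 0.0
```

```bash
python3 - <<'E'
from rel import *
st=monitor.read_state()
print(st['eef_pos'],shift(-65,92,155,st),shift(-65,92,109,st))
E
```

```text
[466.6 221.9 157.4] [134.2 -64.8   1.9] [134.2 -65.   47.9]
```

>>> arm_command(
  steps=[
    [0, 45, -22, 0, 0],
    [0, 90, -43, 0, 0],
    [0, 134, -65, 0, 0],
    [0, 134, -65, 25, 0],
    [0, 134, -65, 47, 0],
    [0, 134, -65, 47, 0],
    [0, 134, -65, 47, 0],
  ],
)

```text
clock: 5.25
eef_pos: [323.9, 266.3, 108.8]
eef_rot: [3.142, 0.0, 2.385]
wrist_force: [-0.3, -0.1, -0.7]
finger_gap: 0.6
finger_force: 0.0
```

```bash
python3 - <<'E'
from rel import *
st=monitor.read_state()
print(st['eef_pos'],shift(-65,92,109,st),shift(-65,43,109,st))
p=imaging.camera('wrist');im=p['img'].copy()
for X in (w(-65,66,97),np.array(st['eef_pos'])-[0,0,19]): 
    u=proj(p,X);print(u);cv2.drawMarker(im,tuple(int(k) for k in u),(255,0,0),0,14,1)
cv2.imwrite('pics/w3.png',im[:,:,::-1])
E
```

```text
[323.9 266.3 108.8] [-0.1  0.9 -0.2] [-49.1   0.8  -0.2]
[312.2 275.8]
[311.  235.3]
```

View pics/w3.png

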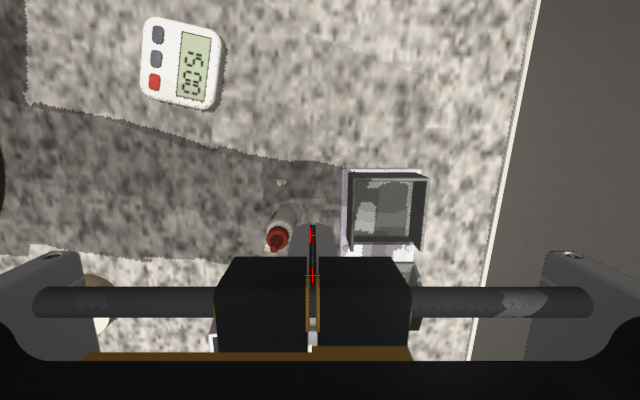

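The fingertip is at (311,235), lined up with the button axis at (312,276). The red dropper stands clear at (277,237). Now the push.

>>> arm_command(
  steps=[
    [0, -12, 1, 0, 0],
    [0, -18, 1, 0, 0],
    [0, -25, 1, 0, 0],
    [0, -32, 1, 0, 0],
    [0, -39, 1, 0, 0],
    [0, -45, 1, 0, 0],
    [0, -50, 1, 0, 0],
    [0, -50, 1, 0, 0],
    [0, -50, 1, 0, 0],
    [0, -50, 1, 0, 0],
  ],
)

```text
clock: 6.55
eef_pos: [360.6, 232.7, 108.4]
eef_rot: [-3.142, 0.0, 2.385]
wrist_force: [-1.0, 0.2, 0.3]
finger_gap: 0.4
finger_force: 0.0
```

>>> arm_command(
  steps=[
    [0, 20, 0, 0, 0],
    [0, 30, 0, 0, 0],
    [0, 30, 0, -50, 0],
    [0, 30, 0, -100, 0],
    [0, 60, 0, -120, 0],
    [0, 60, 0, -120, 0],
    [0, 60, 0, -120, 0],
    [0, 60, 0, -120, 0],
    [0, 60, 0, -120, 0],
    [0, 60, 0, -120, 0],
  ],
)

```text
clock: 7.8
eef_pos: [317.2, 273.7, 228.2]
eef_rot: [-3.141, -0.0, 2.384]
wrist_force: [0.1, -0.8, -0.3]
finger_gap: 0.8
finger_force: 0.0
```

```bash
python3 - <<'E'
from rel import *
p=imaging.camera('scene');t=imaging.camera('top')
a=cv2.resize(p['img'][175:285,205:345,::-1],None,fx=2.8,fy=2.8,interpolation=2);b=cv2.resize(t['img'][165:275,240:380,::-1],None,fx=2.8,fy=2.8,interpolation=2)
cv2.imwrite('pics/s4.png',np.hstack([a,b]))
E
```

```text
(no output)
```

View pics/s4.png

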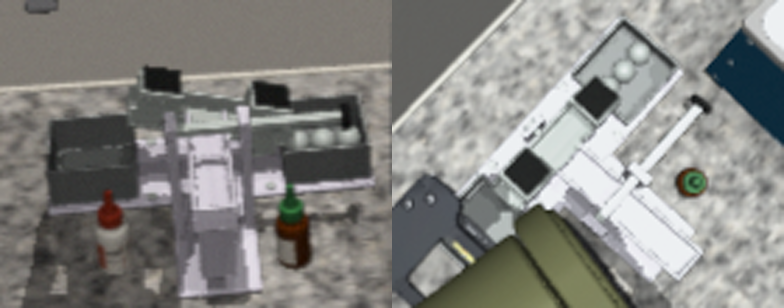

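All three balls are in the right cup, at scene crop (300,138), (322,138) and (350,138). The chute is empty, the gate is over, and both droppers are standing.

```bash
python3 -c "
from cell import job;print(job.sign_off())"
```

```text
the job is handed in; nothing more can be done
None
```

I rocked the gate over onto its other stop, pushed the stop bar from the left, and all three balls ran into the right cup. The last pictures show both droppers still standing and the arm clear; I handed the job in at about 8 s, but no verdict came back.

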